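# Clamp the stick drive in its socket block

## Task

In the desk drawer, push the aluminium stick drive along its channel in the black socket block, nose first, until it stops fully home. Then swing the steel clamp lever down over it until the lever is fully shut with its hook behind the drive, and let go. Leave the other things in the drawer where they are.

Things in the scene. Friction and masses are not known exactly. Their poses are not given: they have to be found in the camera images.
- dock: Black plastic socket block, fixed. Origin on the drawer liner (world z 8 mm) under mid channel; x to the stand (roughly to the robot's left), y along the channel the way the stick is pushed (roughly towards the robot), z up. Base x -28..21, y -90..87, 22 mm high: its top is the channel floor. Rails to z 37 mm, inner faces at x -15.5 and 15.5, guide the stick from y -40 to 18; then tapered jaws and an end stop at y 40 mm.
- stand_front (a point): Middle of the top front edge of the tall black slotted stand fixed to the block's +x side (block frame x 21, y 0, z 125 mm). It is 218 mm long (y), 44 mm deep, 125 mm high and holds three upright drives to z 162 mm. A gripper held vertically over the channel strikes it; one leaning away from the stand (to -x) by 30 to 45 degrees clears it.
- stick_center (a point): Centre of the loose brushed-aluminium stick drive in the channel: 85 mm long (y), 28 wide (x), 22 high, 0.11 kg, axes nearly parallel to the block's. Its +y end narrows over 22 mm like a wedge to 16 mm. Flat rear end 42.5 mm behind this point. It starts 20 to 42 mm short of home and slides with light friction.
- home (a point): Fixed point where the stick's centre lies when it is fully home against the end stop (block frame x 0, y -2.5, z 33 mm).
- clamp_lever (a joint): Angle of the steel clamp lever on the block, rad: 0 shut (flat along -y above the stick), growing as it swings up; 1.57 upright, limits 0 and 1.9. It swings in the block's y-z plane at x = 0, over the channel. It stays where it is left; turning it takes about 0.12 N m (1 N at the tab).
- lever_hinge (a point): Point on the lever's hinge axis (parallel to the block's x), block frame x 0, y 62, z 58 mm. The lever reaches 150 mm from here; its arm is 18 mm wide (x), 10 mm thick, centred on the axis.
- lever_tip (a point): Middle of the dark tab at the lever's free end (26 mm wide, 34 long, 12 thick), 133 mm from the hinge axis. A hook under the lever, 110.5 to 120.5 mm from the axis, reaches 28 mm below the arm's centre line; with the lever shut it stands 4 mm behind the rear end of the stick. It lands on the stick if that is not home.
- card_reader: Bystander: silver metal card reader, 55 x 85 x 16 mm, lying flat beside the socket block. Origin at the centre of its underside.
- dongle: Bystander: green plastic adapter dongle with a metal plug, 30 x 75 x 14 mm, lying flat beside the socket block. Origin at the centre of its underside.
- stapler: Bystander: grey stapler, 130 x 34 x 50 mm, at a side of the drawer. Origin at the centre of its underside.
- tape_roll: Bystander: roll of clear tape, 90 mm across, 20 mm high. Origin at the centre of its underside.
- sticky_pad: Bystander: square paper pad, 76 x 76 x 18 mm. Origin at the centre of its underside.
- clip_tin: Bystander: round aluminium tin, 72 mm across, 30 mm high. Origin at the centre of its underside.
- eraser: Bystander: white eraser, 25 x 62 x 14 mm. Origin at the centre of its underside.

How it is judged:
On the way, in this order (a step that is already met when the one before it is completed fails the run):
1. the stick drive is pushed fully home while the lever is still up (y of stick_center in the frame of dock between -0.0065 and 0.003 m and z of stick_center in the frame of dock below 0.037 m and angle between the y axis of dock and the y axis of stick_center, either way round below 0.1 rad and value of joint clamp_lever above 0.5 rad), for 0.2 s.
2. the lever is swung fully shut (value of joint clamp_lever below 0.06 rad), for 0.2 s.
At the end, for the whole second after the job is handed in: The stick lies flat in the channel within 4 mm of its home position and the clamp lever is shut to within 0.06 rad, its hook behind the stick (y of stick_center in the frame of dock between -0.0065 and 0.003 m and z of stick_center in the frame of dock below 0.037 m and angle between the y axis of dock and the y axis of stick_center, either way round below 0.1 rad and value of joint clamp_lever below 0.06 rad); the robot touches nothing.
It fails at once if a bystander is moved by more than 25 mm (distance of any of card_reader, dongle, stapler, tape_roll, sticky_pad, clip_tin, eraser from where it was at the start of the episode above 0.025 m).
It also fails if it takes over 53 s, if anything falls off the work surface, if the arm or the gripper's body presses on something with over 40 N, if the wrist force passes 120 N, or if a joint passes its speed limit or range.

## Robot

A 7-joint arm with a two-finger parallel gripper is mounted at the origin on the work surface. World frame = base frame: x ahead of the robot, y to its left, z up, the work surface at z = 0. Lengths are in m, angles in rad, forces in N, time in s.
With the tool pointing down it reaches from about 0.425 to 0.875 m from the base axis. Payload 4.7 kg.
Tool frame: the origin (TCP) lies at the very end of the fingers, on their centre line; the grasp point (between the pads) lies 19 mm behind it; x points along the fingers, z is the direction in which the jaws open and shut, and the axes are right-handed (so a half turn about x gives the same grasp; the last joint's range is limited). The gripper opens to 87 mm and grips with 3 to 60 N. Pads are 19 mm wide; open, the fingers measure 117 mm over their backs; the gripper's body (75 mm by 190 mm) begins 51 mm behind the grasp point.
Start: joints at [-1.283, 0.321, -0.07, 1.45, 0.023, 1.371, -0.057], TCP at [0.176, 0.626, 0.223] pointing down, gripper open.
Joint ranges: [-2.86, 2.86], [-0.3, 2.09], [-1.38, 1.24], [0.06, 2.45], [-1.56, 4.7], [0.09, 2.05], [-2.69, 2.69]. Speed limits (rad/s): [2.57, 2.57, 3.14, 3.14, 3.14, 3.14, 3.14].

## Interface

Orientations are given as a rotation vector (axis times angle).
In Python, from bench import telemetry, viewer, workorder gives the robot as it stands.
- The arm moves only by the shell command python3 -m creep 'ROWS' [FORCE]. ROWS is JSON, a list of rows, each an object of numbers: "fingers": the opening, from 0 (shut) to 1 (fully open); "x", "y", "z": the shift along the tool's x, y, z in units of 40 mm (1.0 is 40 mm); "twist": the turn about the tool's x in units of 5 degrees (1.0 is 5 degrees). In form: [{"fingers": .., "x": .., "y": .., "z": .., "twist": ..}, ...]. A call has 1 to 20 rows; each row is the pose to reach, as a shift and turn from the pose commanded when the call began, along the tool's axes at that moment; what a row does not reach only later rows make up. A row lasts 1/12 s, in which the tool goes at most 41.7 mm and 7.16 degrees, less where a joint would pass 70% of its speed; a pose out of reach is approached as far as the arm can. A call with a gripper value outside its range is refused whole. The fingers move at their own pace and stop on an object; FORCE is the grip in N (left out, the last holds). Time passes only in rows, so rows that repeat a pose let the fingers close. It gives the time, the measured TCP pose, the force and the opening at its end, in the units of the state.
- telemetry.get_state(): the state, without advancing time (a new reading comes with each control period).
- viewer.get_image(name): name is "scene" or "side" or "wrist"; returns a dict with "pixels" (420x560x3 uint8, red, green, blue), "z_map" (420x560 float32, m along the optical axis (not along the pixel's ray), 0 where there is no reading), "K" (3x3 intrinsics, pixels), "dist_coeffs" ([k1, k2, p1, p2, k3] as OpenCV has them; the pictures are not rectified), "xyz" and "attitude" of the camera in the world. Camera axes: x right, y up, looking along -z (the intrinsics and any distortion apply to the point x, -y, -z); pixel columns grow to the right and rows downward; lengths in m; the calibration is good to about 2 mm. A picture is of the moment at which its call begins.
- workorder.close_job(): hands the job in, once; it reports no verdict.
The state is a dict: "time": time; "joint_positions": joint angles; "qd": joint speeds; "joint_torque": joint torques, N m; "position": TCP position; "tool_rot": TCP orientation; "ft_force": force on the tool from outside, world axes, zero at the start; "torque": the same for the moment, N m; "grip_width": opening from 0.0 (shut) to 1.0 (fully open).
Only numpy, scipy, OpenCV 4.12 (cv2) and the standard library are available. Lean on these libraries where they do the work, as an engineer would, in place of code of your own. Each camera call takes 0.05 s, during which the arm holds its last target.

## Working session

There is one attempt and no reset: what is moved stays moved. The work goes in short steps, Python scripts to look and compute and a shell command to move; the robot and the scene stay as the last step left them, time stands still between calls to the robot, and variables do not carry over. Pictures are saved under pics/ and viewed, and the job is handed in when it is done.

```bash
mkdir -p pics; ls; python3 - <<'E'
from bench import telemetry, viewer
import cv2,numpy as np,pickle
print(telemetry.get_state())
for n in ["scene","side","wrist"]:
    d=viewer.get_image(n); pickle.dump(d,open(f"{n}0.pkl","wb"))
    cv2.imwrite(f"pics/{n}0.png",d["pixels"][:,:,::-1]); print(n,d["K"],d["dist_coeffs"],d["xyz"],d["attitude"])
E
```

```text
pics
{'time': 0.0, 'joint_positions': array([-1.28289414,  0.32182637, -0.0700932 ,  1.45169499,  0.0225724 ,
        1.37079546, -0.05687239]), 'qd': array([-4.30265783e-04,  1.37611067e-03, -4.85116544e-05, -3.29768922e-04,
        1.66002785e-03, -2.92827032e-04, -1.28783006e-03]), 'joint_torque': array([ 8.59646898e-04, -4.91298401e+01, -4.03448185e-01, -3.12510216e+01,
       -6.39889506e-02,  4.41322848e-02,  1.79445210e-04]), 'position': array([0.17563725, 0.62523437, 0.22144935]), 'tool_rot': array([-1.00645805,  1.32788871,  1.00441897]), 'ft_force': array([-0.42278206, -0.39427272, -0.22079713]), 'torque': array([-0.00722917, -0.00366216, -0.01767403]), 'grip_width': 1.0027574792087945}
scene [[380.37026065   0.         279.16779893]
 [  0.         380.37026065 211.18371655]
 [  0.           0.           1.        ]] [0.03520002 0.         0.         0.         0.        ] [ 1.27815199 -0.18706352  0.60069478] [0.8497179  0.62758827 1.20398698]
side [[524.13508858   0.         278.50719163]
 [  0.         524.13508858 211.39388165]
 [  0.           0.           1.        ]] [-0.18369831  0.          0.          0.          0.        ] [-0.03926658  0.72752571  1.31734365] [ 0.30700345 -0.78835011 -2.3298899 ]
wrist [[301.82012004   0.         277.87829608]
 [  0.         301.82012004 212.36993556]
 [  0.           0.           1.        ]] [0.0206691 0.        0.        0.        0.       ] [0.11362639 0.64323015 0.38403861] [-0.20896383 -0.15580268  1.29032158]
```

View pics/scene0.png

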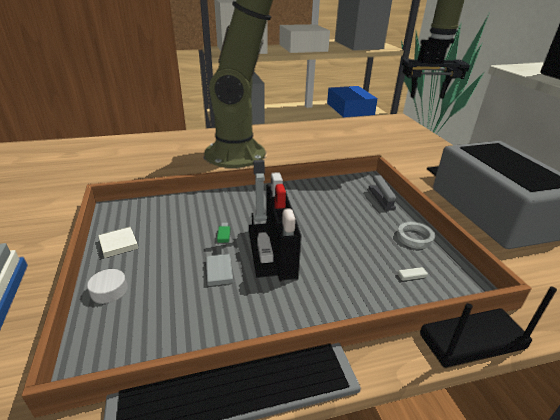

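View pics/side0.png

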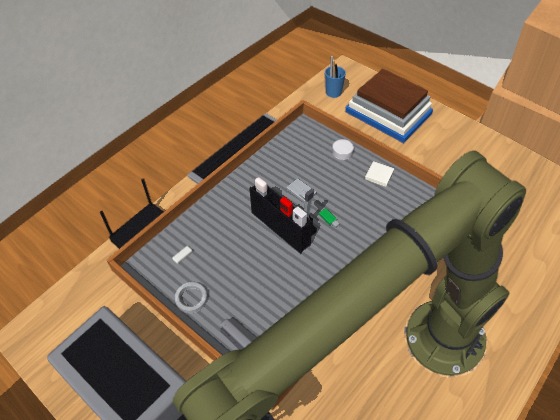

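View pics/wrist0.png

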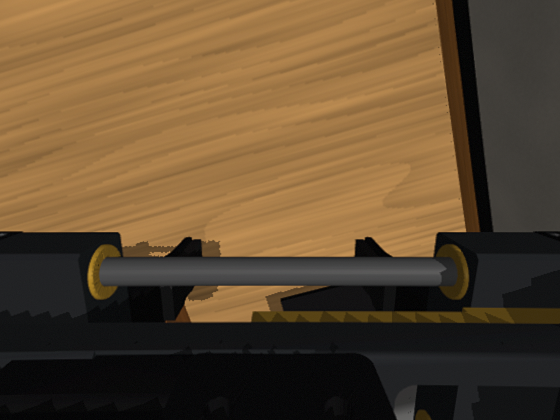

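```bash
cat > h.py <<'E'
import numpy as np,cv2,pickle
from scipy.spatial.transform import Rotation as R
def cloud(d):
    h,w=d["z_map"].shape
    u,v=np.meshgrid(np.arange(w),np.arange(h))
    p=cv2.undistortPoints(np.stack([u,v],-1).reshape(-1,1,2).astype(float),np.array(d["K"]),np.array(d["dist_coeffs"])).reshape(h,w,2)
    z=d["z_map"]
    c=np.stack([p[...,0]*z,-p[...,1]*z,-z],-1)
    return c@R.from_rotvec(d["attitude"]).as_matrix().T+np.array(d["xyz"])
def proj(d,P):
    P=np.atleast_2d(P); c=(P-np.array(d["xyz"]))@R.from_rotvec(d["attitude"]).as_matrix()
    c=c*[1,-1,-1]
    return cv2.projectPoints(c.reshape(-1,1,3),np.zeros(3),np.zeros(3),np.array(d["K"]),np.array(d["dist_coeffs"]))[0].reshape(-1,2)
E
python3 - <<'E'
from h import *
for n,b in [("scene",(190,150,130,140)),("side",(230,165,130,100))]:
    d=pickle.load(open(n+"0.pkl","rb"));x,y,w,h=b
    cv2.imwrite(f"pics/{n}0c.png",cv2.resize(d["pixels"][y:y+h,x:x+w,::-1],None,fx=6 if n=="side" else 4.2,fy=6 if n=="side" else 4.2,interpolation=cv2.INTER_CUBIC))
    c=cloud(d)
    for (u,v) in [(300,380),(265,240),(263,257),(260,165),(262,200),(290,215),(298,274),(220,270),(225,233)] if n=="scene" else [(300,300),(300,190),(328,215),(282,240),(260,187),(282,190)]: print(n,u,v,c[v,u].round(4))
s=R.from_rotvec([-1.00645805,1.32788871,1.00441897]).as_matrix();print(s.round(3))
E
```

```text
scene 300 380 [ 0.9287 -0.0459  0.0195]
scene 265 240 [ 0.5891 -0.0254  0.0512]
scene 263 257 [ 0.6441 -0.0429  0.0481]
scene 260 165 [ 0.5094 -0.0183  0.2068]
scene 262 200 [ 0.5162 -0.0156  0.1162]
scene 290 215 [0.6693 0.0078 0.1695]
scene 298 274 [0.6913 0.025  0.0248]
scene 220 270 [ 0.635  -0.1388  0.0225]
scene 225 233 [ 0.5039 -0.1086  0.0243]
side 300 300 [0.3775 0.1714 0.0123]
side 300 190 [ 0.6236 -0.1314  0.0247]
side 328 215 [ 0.4949 -0.1109  0.021 ]
side 282 240 [0.5497 0.0458 0.0077]
side 260 187 [0.6549 0.0192 0.1522]
side 282 190 [ 0.6748 -0.1022  0.0122]
[[-0.    -0.963  0.27 ]
 [-0.002  0.27   0.963]
 [-1.    -0.    -0.002]]
```

View pics/scene0c.png

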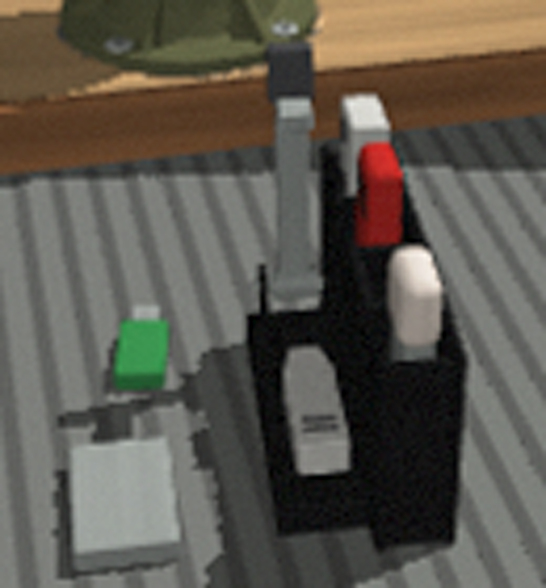

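View pics/side0c.png

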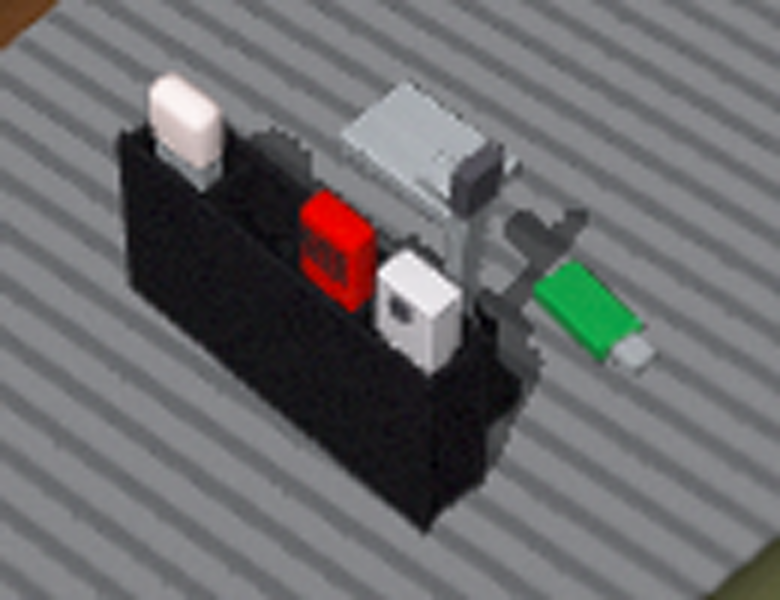

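```bash
python3 - <<'E'
from h import *
A=[]
for n in ["scene","side"]:
    d=pickle.load(open(n+"0.pkl","rb"));c=cloud(d);px=d["pixels"].astype(int)
    dark=px.max(-1)<45
    roi=(c[...,0]>.42)&(c[...,0]<.78)&(c[...,1]>-.09)&(c[...,1]<.1)
    m=roi&dark&(abs(c[...,2]-.133)<.004)
    P=c[m]; print(n,"top",m.sum(), np.median(P[:,2]) if len(P) else 0, cv2.minAreaRect(P[:,:2].astype(np.float32)*1000))
    m=roi&dark&(c[...,2]>.04)&(c[...,2]<.12)
    P=c[m]; print(n,"walls",m.sum(), cv2.minAreaRect(P[:,:2].astype(np.float32)*1000))
    m=roi&dark&(abs(c[...,2]-.030)<.003); P=c[m]; print("floor",m.sum(),P.min(0) if len(P) else 0,P.max(0) if len(P) else 0)
    m=roi&(px.min(-1)>70)&(abs(c[...,2]-.052)<.004)&(c[...,1]<.0); P=c[m]; print("sticktop",m.sum(),P.mean(0),cv2.minAreaRect(P[:,:2].astype(np.float32)*1000))
    m=roi&(c[...,2]>.07)&(c[...,2]<.23)&(c[...,1]<.01)&(c[...,0]<.56)&~(px.max(-1)<30)&(px.max(-1)-px.min(-1)<25)
    P=c[m];
    for lo in np.arange(.07,.23,.02):
        q=P[(P[:,2]>=lo)&(P[:,2]<lo+.02)]
        if len(q): print("lev",lo.round(2),len(q),np.median(q,0).round(4),q[:,1].min().round(4),q[:,1].max().round(4))
    red=roi&(px[...,0]>120)&(px[...,1]<40); q=c[red]; print("red",np.percentile(q,[2,50,98],axis=0).round(4).tolist())
    wh=roi&(px.min(-1)>120)&(c[...,2]>.13)&(c[...,0]>.58); q=c[wh]; print("white front",np.percentile(q,[2,50,98],axis=0).round(4).tolist())
E
```

```text
scene top 225 0.1328933464399059 ((583.537841796875, 14.130813598632812), (42.18174362182617, 215.01519775390625), 84.54491424560547)
scene walls 1268 ((582.0220336914062, -11.983055114746094), (88.77123260498047, 218.53428649902344), 85.82763671875)
floor 369 [ 0.49232173 -0.06291185  0.02705786] [0.69337638 0.02270813 0.03291562]
sticktop 270 [ 0.60771257 -0.0310219   0.051984  ] ((604.0037231445312, -30.342832565307617), (27.48590660095215, 88.82168579101562), 84.40760803222656)
lev 0.07 92 [ 0.5195 -0.0224  0.0756] -0.0463 0.0044
lev 0.09 63 [ 0.5176 -0.0211  0.1   ] -0.0298 0.0045
lev 0.11 67 [ 0.5156 -0.0202  0.1198] -0.0306 0.0096
lev 0.13 68 [ 0.5143 -0.0201  0.14  ] -0.0299 0.0097
lev 0.15 58 [ 0.5128 -0.0196  0.1582] -0.0295 0.0092
lev 0.17 80 [ 0.5264 -0.0233  0.1874] -0.0327 -0.0092
lev 0.19 89 [ 0.5106 -0.0212  0.1999] -0.0326 -0.009
lev 0.21 41 [ 0.5073 -0.0213  0.2146] -0.0325 -0.0101
red [[0.5482, 0.0087, 0.1296], [0.5732, 0.0143, 0.1524], [0.5766, 0.0223, 0.1694]]
white front [[0.6459, -0.0024, 0.1386], [0.6772, 0.0053, 0.1645], [0.6821, 0.0158, 0.1711]]
side top 185
[... 346 characters left out ...]
] ((0.0, 0.0), (0.0, 0.0), 0.0)
lev 0.07 3 [ 0.5089 -0.0369  0.0763] -0.0403 -0.0252
lev 0.09 6 [ 0.5073 -0.02    0.1   ] -0.0229 -0.0177
lev 0.11 15 [ 0.5066 -0.0159  0.1227] -0.0258 -0.002
lev 0.13 31 [ 0.5059 -0.0113  0.1368] -0.0256 0.0096
lev 0.15 23 [ 0.5041 -0.0124  0.1608] -0.0256 -0.007
lev 0.17 61 [ 0.5154 -0.0137  0.186 ] -0.031 -0.005
lev 0.19 33 [ 0.4994 -0.0106  0.2013] -0.0288 -0.0037
lev 0.21 36 [ 0.502  -0.0163  0.2148] -0.0296 -0.003
red [[0.5354, 0.0128, 0.1218], [0.5487, 0.0267, 0.1639], [0.5699, 0.0319, 0.1736]]
white front [[0.6395, 0.0016, 0.1348], [0.6547, 0.0173, 0.163], [0.6763, 0.0236, 0.1725]]<stdin>:12: RuntimeWarning: Mean of empty slice.
  ret = um.true_divide(
```

```bash
python3 -m creep '[{"fingers":1,"x":-0.3,"y":-8.8,"z":-6.4,"twist":8},{"fingers":1,"x":-0.3,"y":-17.73,"z":-12.84,"twist":16},{"fingers":1,"x":-0.3,"y":-17.73,"z":-12.84,"twist":16},{"fingers":1,"x":-0.3,"y":-17.73,"z":-12.84,"twist":16},{"fingers":1,"x":-0.3,"y":-17.73,"z":-12.84,"twist":16},{"fingers":1,"x":-0.3,"y":-17.73,"z":-12.84,"twist":16},{"fingers":1,"x":-0.3,"y":-17.73,"z":-12.84,"twist":16},{"fingers":1,"x":-0.3,"y":-17.73,"z":-12.84,"twist":16},{"fingers":1,"x":-0.3,"y":-17.73,"z":-12.84,"twist":16},{"fingers":1,"x":-0.3,"y":-17.73,"z":-12.84,"twist":16},{"fingers":1,"x":-0.3,"y":-17.73,"z":-12.84,"twist":16},{"fingers":1,"x":-0.3,"y":-17.73,"z":-12.84,"twist":16},{"fingers":1,"x":-0.3,"y":-17.73,"z":-12.84,"twist":16},{"fingers":1,"x":-0.3,"y":-17.73,"z":-12.84,"twist":16},{"fingers":1,"x":-0.3,"y":-17.73,"z":-12.84,"twist":16},{"fingers":1,"x":-0.3,"y":-17.73,"z":-12.84,"twist":16},{"fingers":1,"x":-0.3,"y":-17.73,"z":-12.84,"twist":16},{"fingers":1,"x":-0.3,"y":-17.73,"z":-12.84,"twist":16},{"fingers":1,"x":-0.3,"y":-17.73,"z":-12.84,"twist":16},{"fingers":1,"x":-0.3,"y":-17.73,"z":-12.84,"twist":16}]' 60
cat >> h.py <<'E'
def snap(tag,names=("scene","wrist")):
    from bench import viewer,telemetry
    s=telemetry.get_state(); D={}
    print({k:np.round(s[k],4).tolist() for k in ("time","position","tool_rot","joint_positions","ft_force","grip_width")})
    for n in names:
        d=viewer.get_image(n); D[n]=d; pickle.dump(d,open(n+tag+".pkl","wb")); cv2.imwrite(f"pics/{n}{tag}.png",d["pixels"][:,:,::-1])
    return s,D
# dock pose estimate
O=np.array([.5775,-.0265]); YAW=np.radians(84.4)
ex=np.array([np.cos(YAW),np.sin(YAW)]); ey=np.array([-ex[1],ex[0]])
def w2d(p): p=np.asarray(p); q=p[...,:2]-O; return np.stack([q@ex,q@ey,p[...,2]-.008],-1)
def d2w(x,y,z): return np.array([*(O+x*ex+y*ey),z+.008])
E
python3 - <<'E'
from h import *
s,D=snap("1")
print(R.from_rotvec(s["tool_rot"]).as_matrix().round(3), w2d(s["position"]))
E
```

```text
time: 1.82
position: [0.6942, -0.0285, 0.2336]
tool_rot: [0.078, 1.57, -0.077]
ft_force: [-0.1, 0.4, 1.7]
grip_width: 0.999
{'time': 1.8167, 'position': [0.6942, -0.0285, 0.2336], 'tool_rot': [0.0775, 1.5698, -0.0772], 'joint_positions': [-0.3907, 0.45, 0.5639, 1.3257, -0.2371, 1.4327, 0.0618], 'ft_force': [-0.1258, 0.3773, 1.7388], 'grip_width': 0.9985}
[[-0.     0.098  0.995]
 [ 0.     0.995 -0.098]
 [-1.     0.    -0.   ]] [ 0.00939225 -0.11635789  0.2256491 ]
```

View pics/scene1.png

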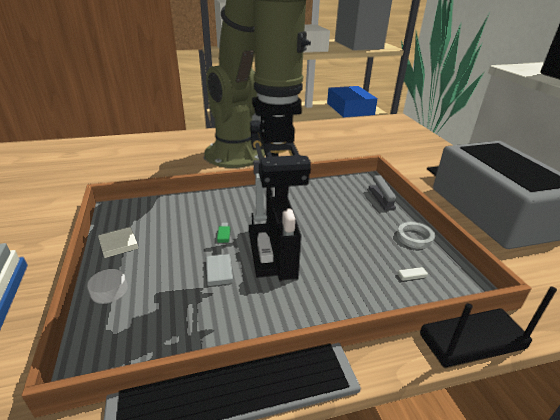

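View pics/wrist1.png

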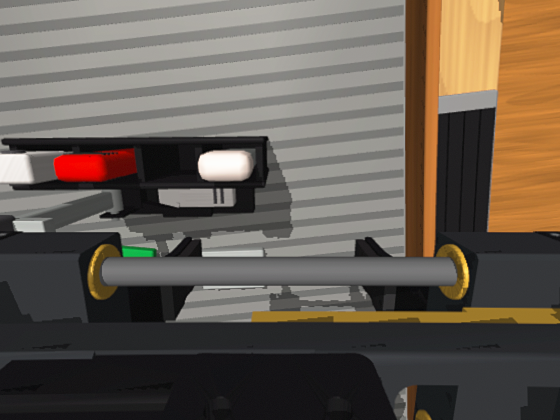

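```bash
python3 - <<'E'
from h import *
d=pickle.load(open("wrist1.pkl","rb"));c=cloud(d);px=d["pixels"].astype(int)
print("cam",d["xyz"],"axis",-R.from_rotvec(d["attitude"]).as_matrix()[:,2])
dark=px.max(-1)<45
roi=np.zeros(dark.shape,bool);roi[125:225,0:275]=1
m=roi&(abs(c[...,2]-.133)<.005)&dark; P=c[m]
print("standtop",m.sum(),cv2.minAreaRect(P[:,:2].astype(np.float32)*1000))
m=roi&dark&(abs(c[...,2]-.030)<.004);P=c[m];q=w2d(P);print("base top",m.sum(),np.median(P[:,2]),q.min(0),q.max(0))
m=roi&dark&(abs(c[...,2]-.045)<.004);P=c[m];q=w2d(P);print("rail",m.sum(),q.min(0),q.max(0))
m=roi&~dark&(abs(c[...,2]-.052)<.005)&(px.max(-1)-px.min(-1)<25);P=c[m];q=w2d(P)
print("stick",m.sum(),np.median(P[:,2]),cv2.minAreaRect(P[:,:2].astype(np.float32)*1000),np.percentile(q,[0,1,50,99,100],axis=0).round(4))
m=roi&(px.min(-1)>110)&(c[...,2]>.13);P=c[m];q=w2d(P)
print("white drives",np.percentile(q,[1,50,99],axis=0).round(4))
cv2.imwrite("pics/wrist1c.png",cv2.resize(d["pixels"][120:230,0:280,::-1],None,fx=2.8,fy=2.8,interpolation=cv2.INTER_CUBIC))
# y profile of stick columns
E
```

```text
cam [0.70464308 0.02703312 0.39389062] axis [-0.02492061 -0.24797421 -0.96844605]
standtop 3882 ((583.0550537109375, 15.503662109375), (44.08424377441406, 215.87806701660156), 84.424072265625)
base top 1682 0.029874074010693585 [-0.0282084  -0.10932033  0.01816017] [0.06308749 0.06916224 0.02599203]
rail 877 [-0.02777722 -0.10919895  0.03304579] [0.05782157 0.06174707 0.04099702]
stick 1331 0.05239206978195804 ((585.0086669921875, -2.115070343017578), (79.25586700439453, 205.45913696289062), 84.28831481933594) [[-0.0146 -0.1079  0.039 ]
 [-0.014  -0.0859  0.0407]
 [-0.0029 -0.0281  0.0444]
 [ 0.0505  0.015   0.0461]
 [ 0.0648  0.0976  0.0476]]
white drives [[ 0.0065 -0.1213  0.1257]
 [ 0.043  -0.0612  0.1613]
 [ 0.0657  0.0809  0.3859]]
```

View pics/wrist1c.png

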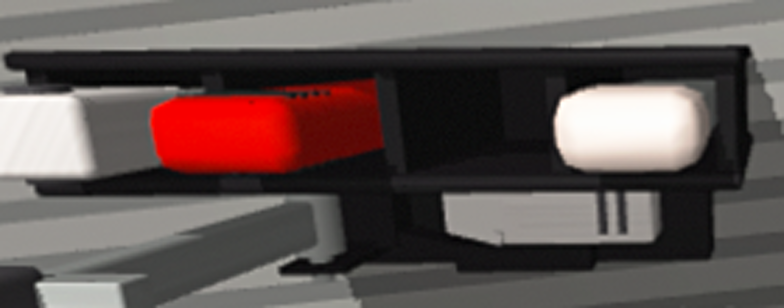

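```bash
sed -i 's/^O=.*/O=np.array([.5787,-.0271]); YAW=np.radians(84.42)/' h.py; python3 - <<'E'
from h import *
d=pickle.load(open("wrist1.pkl","rb"));c=cloud(d);px=d["pixels"].astype(int);q=w2d(c)
m=np.zeros(px.shape[:2],bool);m[180:212,150:245]=1
m&=(abs(q[...,2]-.044)<.003)&(q[...,0]<.02)&(px.max(-1)>55)
P=q[m];print(m.sum(),P.min(0),P.max(0))
for y in np.arange(-.09,.02,.01):
    s=P[(P[:,1]>=y)&(P[:,1]<y+.01)]
    if len(s): print(y.round(3),len(s),s[:,0].min().round(4),s[:,0].max().round(4))
for nm,mm in [("pink",(px.min(-1)>110)&(np.arange(560)>190)[None]),("red",(px[...,0]>110)&(px[...,1]<50)),("white",(px.min(-1)>140)&(np.arange(560)<55)[None])]:
    r=np.zeros(mm.shape,bool);r[140:190,:260]=1
    P=q[mm&r&(q[...,2]<.18)&(q[...,2]>.12)];print(nm,np.percentile(P,[1,50,99],axis=0).round(4).tolist())
d=pickle.load(open("scene0.pkl","rb"));q=w2d(cloud(d))
# lever & base edges from scene
for v in range(160,225,8): 
    r=q[v,250:275]; k=(r[:,2]>.05)&(abs(r[:,0])<.03)&(abs(r[:,1]-.06)<.05); print(v,r[k].mean(0).round(4) if k.any() else None, r[k][:,0].min().round(4) if k.any() else '')
E
```

```text
1260 [-0.01414802 -0.06760317  0.0410626 ] [0.00769578 0.01731176 0.04657155]
-0.07 123 -0.0139 0.0066
-0.06 134 -0.0138 0.0068
-0.05 134 -0.0135 0.0069
-0.04 156 -0.0136 0.0069
-0.03 159 -0.0136 0.0072
-0.02 157 -0.0132 0.0073
-0.01 157 -0.0141 0.0073
-0.0 149 -0.0128 0.0076
0.01 91 -0.0101 0.0077
pink [[0.0333, -0.098, 0.1401], [0.0449, -0.0806, 0.1609], [0.054, -0.0618, 0.1634]]
red [[0.0347, 0.0082, 0.1239], [0.0452, 0.0225, 0.1614], [0.0534, 0.0429, 0.1636]]
white [[0.0337, 0.061, 0.1379], [0.0441, 0.0704, 0.1616], [0.0542, 0.0829, 0.1632]]
160 [0.0018 0.0765 0.2082] -0.006
168 [-0.0004  0.0687  0.1919] -0.0119
176 [-0.0004  0.0515  0.1803] -0.0087
184 [1.000e-04 6.670e-02 1.508e-01] -0.0082
192 [0.0084 0.0709 0.1259] -0.0087
200 [0.011  0.0609 0.1092] -0.0091
208 [0.0083 0.0615 0.0861] -0.0092
216 [0.0037 0.0545 0.0676] -0.0202
224 [0.0207 0.0246 0.0629] 0.0205
```

```bash
python3 -m creep '[{"fingers":1,"x":0,"y":0,"z":0,"twist":0},{"fingers":1,"x":0,"y":0,"z":0,"twist":0}]'
python3 - <<'E'
from h import *
from bench import telemetry
s=telemetry.get_state();M=R.from_rotvec(s["tool_rot"]).as_matrix()
print(w2d(s["position"]), (d2w(-.0195,-.145,.029)-s["position"])@M/.04, np.degrees(np.arctan2(M[1,2],M[0,2])))
E
```

```text
time: 2.08
position: [0.693, -0.0263, 0.2333]
tool_rot: [0.078, 1.571, -0.077]
ft_force: [0.2, 0.9, -1.3]
grip_width: 0.999
[ 0.01191979 -0.11366532  0.22533235] [ 4.90655717 -0.78854119  0.79123921] -5.6633610922785405
```

```bash
python3 -m creep '[{"fingers":1,"x":0,"y":-0.79,"z":0.79,"twist":0},{"fingers":1,"x":0,"y":-0.79,"z":0.79,"twist":0},{"fingers":1,"x":0.8,"y":-0.79,"z":0.79,"twist":0},{"fingers":1,"x":1.6,"y":-0.79,"z":0.79,"twist":0},{"fingers":1,"x":2.2,"y":-0.79,"z":0.79,"twist":0},{"fingers":1,"x":2.8,"y":-0.79,"z":0.79,"twist":0},{"fingers":1,"x":2.8,"y":-0.79,"z":0.79,"twist":0},{"fingers":1,"x":2.8,"y":-0.79,"z":0.79,"twist":0}]'
python3 - <<'E'
from h import *
s,D=snap("2")
M=R.from_rotvec(s["tool_rot"]).as_matrix()
print(w2d(s["position"]), (d2w(-.0195,-.145,.029)-s["position"])@M/.04, np.degrees(np.arctan2(M[1,2],M[0,2])))
cv2.imwrite("pics/scene2c.png",cv2.resize(D["scene"]["pixels"][130:330,190:340,::-1],None,fx=3,fy=3))
E
```

```text
time: 2.75
position: [0.7206, -0.059, 0.1213]
tool_rot: [0.077, 1.572, -0.075]
ft_force: [0.7, 0.5, 1.2]
grip_width: 0.999
{'time': 2.75, 'position': [0.7206, -0.059, 0.1213], 'tool_rot': [0.0769, 1.572, -0.0746], 'joint_positions': [-0.321, 0.578, 0.5405, 1.3795, -0.3002, 1.2681, 0.1411], 'ft_force': [0.683, 0.4984, 1.1673], 'grip_width': 0.9985}
[-0.01793407 -0.14436463  0.1133225 ] [ 2.10796055 -0.04198516  0.02126293] -5.523382957270584
```

View pics/scene2c.png

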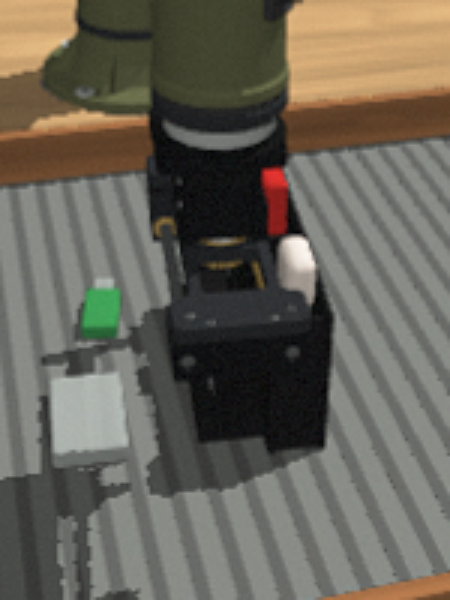

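View pics/wrist2.png

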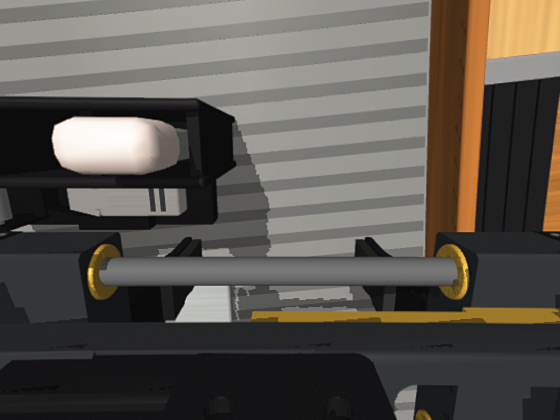

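```bash
python3 -m creep '[{"fingers":1,"x":0.3,"y":-0.05,"z":0.02,"twist":0},{"fingers":1,"x":0.7,"y":-0.05,"z":0.02,"twist":0},{"fingers":1,"x":1.1,"y":-0.05,"z":0.02,"twist":0},{"fingers":1,"x":1.5,"y":-0.05,"z":0.02,"twist":0},{"fingers":1,"x":1.9,"y":-0.05,"z":0.02,"twist":0},{"fingers":1,"x":2.1,"y":-0.05,"z":0.02,"twist":0},{"fingers":1,"x":2.1,"y":-0.05,"z":0.02,"twist":0},{"fingers":1,"x":2.1,"y":-0.05,"z":0.02,"twist":0}]'
python3 - <<'E'
from h import *
s,D=snap("3")
M=R.from_rotvec(s["tool_rot"]).as_matrix()
print(w2d(s["position"]), (d2w(-.0195,-.104,.029)-s["position"])@M/.04, np.degrees(np.arctan2(M[1,2],M[0,2])))
cv2.imwrite("pics/scene3c.png",cv2.resize(D["scene"]["pixels"][130:330,190:340,::-1],None,fx=3,fy=3))
E
```

```text
time: 3.52
position: [0.7226, -0.064, 0.0385]
tool_rot: [0.078, 1.569, -0.078]
ft_force: [0.5, -0.4, -0.3]
grip_width: 0.998
{'time': 3.5167, 'position': [0.7226, -0.064, 0.0385], 'tool_rot': [0.078, 1.5688, -0.078], 'joint_positions': [-0.3021, 0.6518, 0.5153, 1.4448, -0.3365, 1.1327, 0.1688], 'ft_force': [0.5472, -0.3657, -0.2667], 'grip_width': 0.9979}
[-0.02271908 -0.14680457  0.03049512] [ 0.03676286  0.07841253 -1.07028887] -5.6904803714209855
```

View pics/scene3c.png

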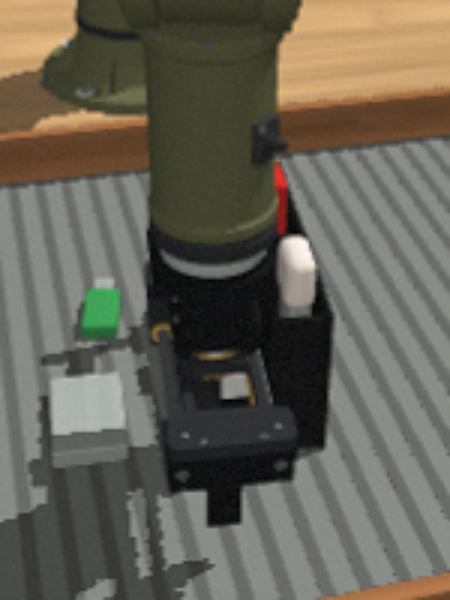

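View pics/wrist3.png

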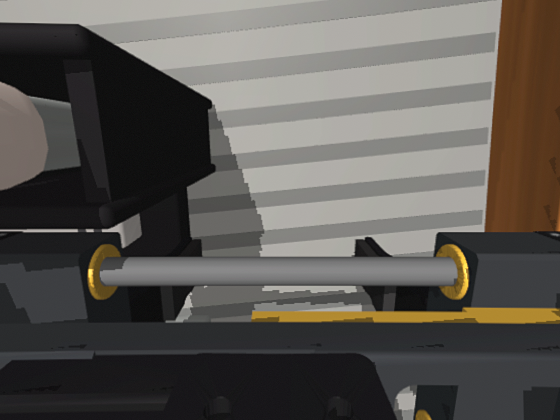

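```bash
python3 -m creep '[{"fingers":1,"x":0,"y":0.05,"z":-0.1,"twist":0},{"fingers":1,"x":0,"y":0.05,"z":-0.2,"twist":0},{"fingers":1,"x":0,"y":0.05,"z":-0.3,"twist":0},{"fingers":1,"x":0,"y":0.05,"z":-0.4,"twist":0},{"fingers":1,"x":0,"y":0.05,"z":-0.4,"twist":0},{"fingers":1,"x":0,"y":0.05,"z":-0.4,"twist":0}]'
python3 - <<'E'
from h import *
s,D=snap("4",("wrist",))
M=R.from_rotvec(s["tool_rot"]).as_matrix()
print(w2d(s["position"]), (d2w(-.0195,-.104,.029)-s["position"])@M/.04)
d=D["wrist"];c=w2d(cloud(d));
# finger inner faces / palm / body depth: points near gripper
for (u,v) in [(190,260),(195,245),(140,270),(375,250),(20,240),(60,260),(110,218),(150,220)]: print(u,v,c[v,u].round(4))
cv2.imwrite("pics/wrist4c.png",cv2.resize(d["pixels"][170:330,60:260,::-1],None,fx=4,fy=4*.93))
E
```

```text
time: 4.12
position: [0.7063, -0.0602, 0.0383]
tool_rot: [0.078, 1.569, -0.078]
ft_force: [0.3, 0.0, 0.3]
grip_width: 0.999
{'time': 4.1167, 'position': [0.7063, -0.0602, 0.0383], 'tool_rot': [0.0782, 1.5691, -0.0777], 'joint_positions': [-0.3194, 0.6202, 0.5193, 1.4944, -0.3276, 1.1139, 0.1654], 'ft_force': [0.2865, 0.0454, 0.3332], 'grip_width': 0.999}
[-0.02048998 -0.13025831  0.03025393] [ 0.03119508  0.02351328 -0.65651039]
190 260 [ 0.0126 -0.1072  0.1162]
195 245 [-0.0107 -0.0869  0.0406]
140 270 [ 0.0105 -0.0943  0.1179]
375 250 [-0.0092 -0.1789  0.0522]
20 240 [ 0.0178 -0.0613  0.1141]
60 260 [ 0.0164 -0.0791  0.1248]
110 218 [ 0.0266 -0.092   0.1245]
150 220 [ 0.0261 -0.1011  0.1242]
```

View pics/wrist4c.png

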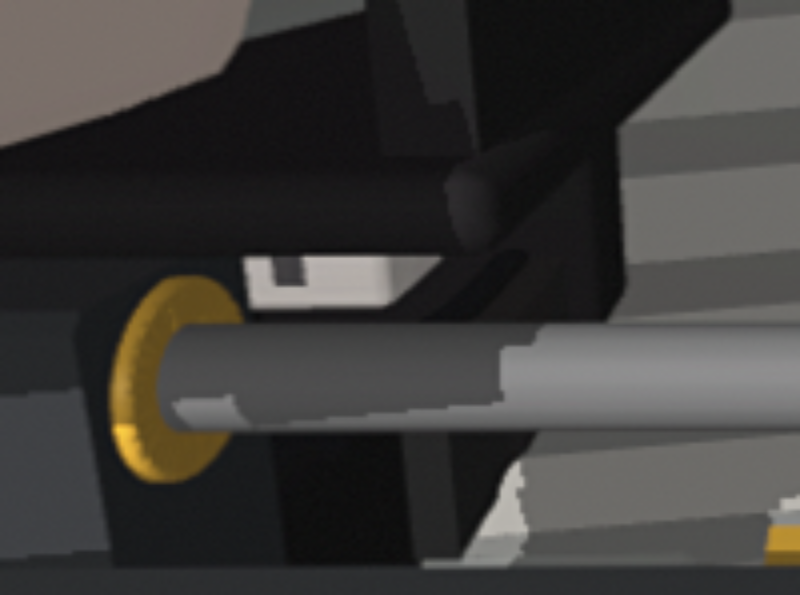

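```bash
python3 -m creep '[{"fingers":1,"x":0,"y":0.02,"z":-0.06,"twist":0},{"fingers":1,"x":0,"y":0.02,"z":-0.12,"twist":0},{"fingers":1,"x":0,"y":0.02,"z":-0.18,"twist":0},{"fingers":1,"x":0,"y":0.02,"z":-0.24,"twist":0},{"fingers":1,"x":0,"y":0.02,"z":-0.3,"twist":0},{"fingers":1,"x":0,"y":0.02,"z":-0.36,"twist":0},{"fingers":1,"x":0,"y":0.02,"z":-0.36,"twist":0}]'
python3 - <<'E'
from h import *
s,D=snap("5",("wrist","scene"))
M=R.from_rotvec(s["tool_rot"]).as_matrix()
print(w2d(s["position"]), (d2w(-.0195,-.104,.029)-s["position"])@M/.04)
d=D["wrist"]
a=cv2.resize(d["pixels"][170:330,60:260,::-1],(400,400));b=cv2.resize(D["scene"]["pixels"][210:300,230:320,::-1],(400,400))
cv2.imwrite("pics/c5.png",np.hstack([a,b]))
E
```

```text
time: 4.75
position: [0.6919, -0.0581, 0.0381]
tool_rot: [0.078, 1.57, -0.078]
ft_force: [0.1, -0.2, -1.1]
grip_width: 0.999
{'time': 4.75, 'position': [0.6919, -0.0581, 0.0381], 'tool_rot': [0.0782, 1.5696, -0.078], 'joint_positions': [-0.3332, 0.5927, 0.5232, 1.5369, -0.319, 1.0981, 0.1629], 'ft_force': [0.0907, -0.1813, -1.057], 'grip_width': 0.9992}
[-0.01984725 -0.11563035  0.03005706] [ 0.02649328  0.00808218 -0.29077003]
```

View pics/c5.png

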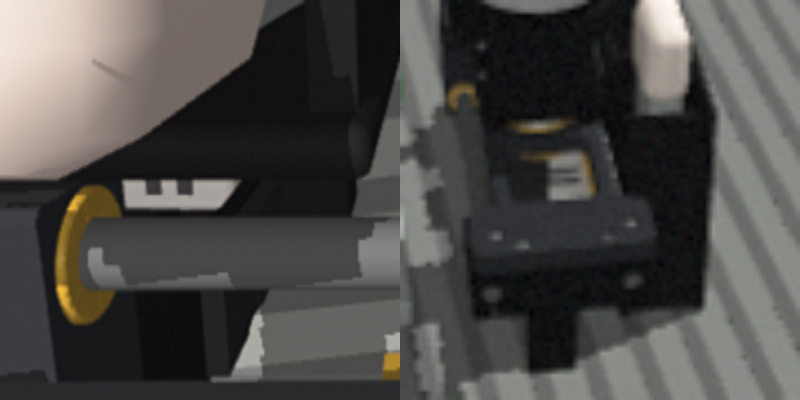

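```bash
python3 -m creep '[{"fingers":1,"x":0,"y":0.01,"z":-0.06,"twist":0},{"fingers":1,"x":0,"y":0.01,"z":-0.12,"twist":0},{"fingers":1,"x":0,"y":0.01,"z":-0.18,"twist":0},{"fingers":1,"x":0,"y":0.01,"z":-0.23,"twist":0},{"fingers":1,"x":0,"y":0.01,"z":-0.27,"twist":0},{"fingers":1,"x":0,"y":0.01,"z":-0.27,"twist":0}]'
python3 - <<'E'
from h import *
s,D=snap("6",("wrist","scene"))
M=R.from_rotvec(s["tool_rot"]).as_matrix()
print(w2d(s["position"]), (d2w(-.0195,-.1035,.029)-s["position"])@M/.04)
d=D["wrist"]
a=cv2.resize(d["pixels"][170:330,60:260,::-1],(400,400));b=cv2.resize(D["scene"]["pixels"][210:300,230:320,::-1],(400,400))
cv2.imwrite("pics/c6.png",np.hstack([a,b]))
E
```

```text
time: 5.35
position: [0.6812, -0.0565, 0.038]
tool_rot: [0.078, 1.57, -0.078]
ft_force: [-0.3, -0.5, 0.1]
grip_width: 0.998
{'time': 5.35, 'position': [0.6812, -0.0565, 0.038], 'tool_rot': [0.0782, 1.5697, -0.0778], 'joint_positions': [-0.3434, 0.5721, 0.5261, 1.5678, -0.3125, 1.0867, 0.1607], 'ft_force': [-0.2832, -0.5487, 0.0682], 'grip_width': 0.9981}
[-0.01929127 -0.10484767  0.03002527] [ 0.02564293 -0.00528871 -0.03367231]
```

View pics/c6.png

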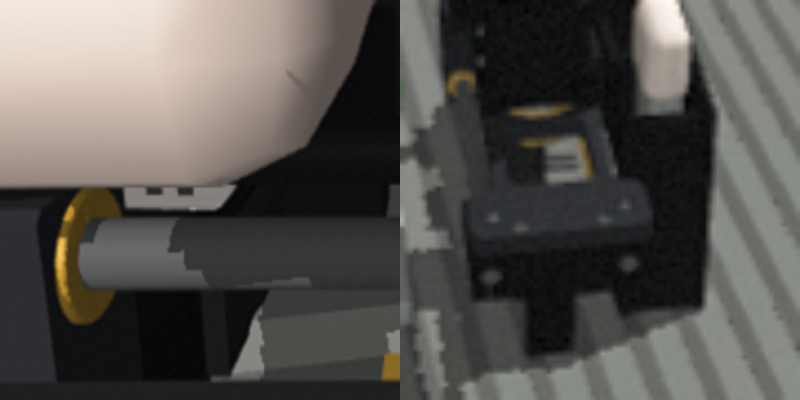

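```bash
for i in 1; do python3 -m creep '[{"fingers":1,"x":0,"y":0,"z":-0.02,"twist":0},{"fingers":1,"x":0,"y":0,"z":-0.04,"twist":0},{"fingers":1,"x":0,"y":0,"z":-0.05,"twist":0},{"fingers":1,"x":0,"y":0,"z":-0.05,"twist":0}]'; done
python3 -c "
from h import *
from bench import telemetry
print(w2d(telemetry.get_state()['position']))"
```

```text
time: 5.78
position: [0.6796, -0.0564, 0.038]
tool_rot: [0.078, 1.569, -0.078]
ft_force: [1.0, 0.4, -0.3]
grip_width: 1.002
[-0.01935674 -0.1032284   0.02999023]
```

```bash
python3 -m creep '[{"fingers":1,"x":0,"y":0,"z":-0.02,"twist":0},{"fingers":1,"x":0,"y":0,"z":-0.04,"twist":0},{"fingers":1,"x":0,"y":0,"z":-0.06,"twist":0},{"fingers":1,"x":0,"y":0,"z":-0.06,"twist":0}]'
python3 -c "
from h import *
from bench import telemetry
print(w2d(telemetry.get_state()['position']))"
```

```text
time: 6.12
position: [0.677, -0.0561, 0.038]
tool_rot: [0.078, 1.57, -0.078]
ft_force: [0.3, -0.9, 0.7]
grip_width: 1.001
[-0.01929622 -0.1006742   0.02998931]
```

```bash
python3 - <<'E'
from h import *
s,D=snap("7",("wrist","scene"))
d=D["wrist"];q=w2d(cloud(d));px=d["pixels"].astype(int)
r=np.zeros(px.shape[:2],bool);r[236:262,110:170]=1
m=r&(abs(q[...,2]-.044)<.004)&(px.min(-1)>60);P=q[m];print(m.sum(),P.min(0) if len(P) else 0,P.max(0) if len(P) else 0)
a=cv2.resize(d["pixels"][200:300,80:200,::-1],(480,400),interpolation=cv2.INTER_CUBIC);
d=D["scene"];q=w2d(cloud(d));px=d["pixels"].astype(int)
m=(abs(q[...,2]-.044)<.004)&(px.min(-1)>70)&(abs(q[...,0])<.016)&(q[...,1]>-.09)&(q[...,1]<.03);P=q[m];print(m.sum(),P.min(0),P.max(0),np.argwhere(m).min(0),np.argwhere(m).max(0))
b=cv2.resize(D["scene"]["pixels"][230:280,245:285,::-1],(320,400),interpolation=cv2.INTER_CUBIC)
cv2.imwrite("pics/c7.png",np.hstack([a,b]))
E
```

```text
{'time': 6.1167, 'position': [0.677, -0.0561, 0.038], 'tool_rot': [0.0781, 1.5696, -0.0778], 'joint_positions': [-0.3472, 0.5641, 0.5273, 1.5799, -0.3098, 1.082, 0.16], 'ft_force': [0.3009, -0.9041, 0.6894], 'grip_width': 1.0005}
379 [-0.01344525 -0.04514097  0.04144651] [-0.00743631 -0.02007219  0.04655514]
66 [-0.00631945 -0.04486877  0.04131369] [ 0.01285435 -0.00963837  0.04668908] [240 263] [249 271]
```

View pics/c7.png

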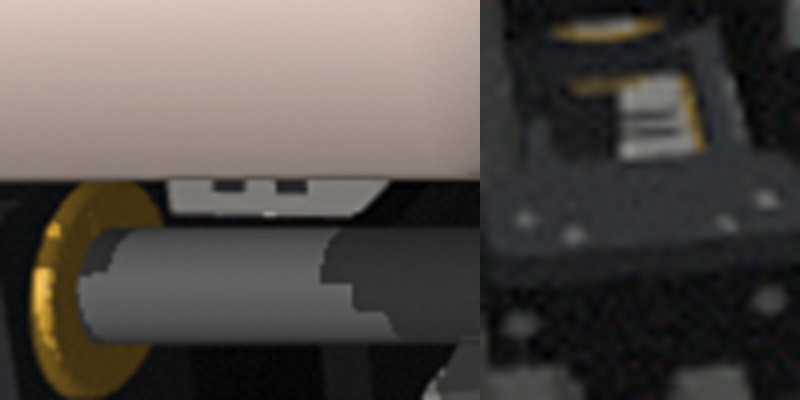

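```bash
python3 -m creep '[{"fingers":1,"x":0,"y":0,"z":-0.02,"twist":0},{"fingers":1,"x":0,"y":0,"z":-0.04,"twist":0},{"fingers":1,"x":0,"y":0,"z":-0.06,"twist":0},{"fingers":1,"x":0,"y":0,"z":-0.06,"twist":0}]'
python3 -c "
from h import *
from bench import telemetry
print(w2d(telemetry.get_state()['position']))"
```

```text
time: 6.55
position: [0.6747, -0.0559, 0.038]
tool_rot: [0.078, 1.569, -0.078]
ft_force: [-0.0, -0.6, 0.2]
grip_width: 1.003
[-0.0193379  -0.09831005  0.03000679]
```

```bash
python3 -m creep '[{"fingers":1,"x":0,"y":0,"z":-0.02,"twist":0},{"fingers":1,"x":0,"y":0,"z":-0.04,"twist":0},{"fingers":1,"x":0,"y":0,"z":-0.04,"twist":0}]'
python3 - <<'E'
from h import *
s,D=snap("8",("wrist","scene"))
print(w2d(s['position']))
d=D["wrist"];q=w2d(cloud(d));px=d["pixels"].astype(int)
r=np.zeros(px.shape[:2],bool);r[236:262,110:170]=1
m=r&(abs(q[...,2]-.044)<.004)&(px.min(-1)>60);P=q[m];print(m.sum(),P.min(0),P.max(0))
a=cv2.resize(d["pixels"][200:300,80:200,::-1],(480,400),interpolation=cv2.INTER_CUBIC);
b=cv2.resize(D["scene"]["pixels"][230:280,245:285,::-1],(320,400),interpolation=cv2.INTER_CUBIC)
d=D["scene"];q=w2d(cloud(d));px=d["pixels"].astype(int)
m=(abs(q[...,2]-.044)<.004)&(px.min(-1)>70)&(abs(q[...,0])<.016)&(q[...,1]>-.09)&(q[...,1]<.03);P=q[m];print(m.sum(),P.min(0),P.max(0),np.argwhere(m).min(0),np.argwhere(m).max(0))
cv2.imwrite("pics/c8.png",np.hstack([a,b]))
E
```

```text
time: 6.8
position: [0.6731, -0.0557, 0.0381]
tool_rot: [0.078, 1.569, -0.078]
ft_force: [0.4, -0.2, -0.0]
grip_width: 0.999
{'time': 6.8, 'position': [0.6731, -0.0557, 0.0381], 'tool_rot': [0.078, 1.5694, -0.0778], 'joint_positions': [-0.3508, 0.5563, 0.5284, 1.5911, -0.3072, 1.0778, 0.1592], 'ft_force': [0.3862, -0.2191, -0.0382], 'grip_width': 0.999}
[-0.01926241 -0.09677897  0.03006742]
377 [-0.01317554 -0.04139601  0.04213758] [-0.0073687  -0.01652305  0.04598567]
62 [-0.00638172 -0.04351511  0.04260706] [ 0.01334862 -0.00892787  0.04763109] [239 263] [248 271]
```

View pics/c8.png

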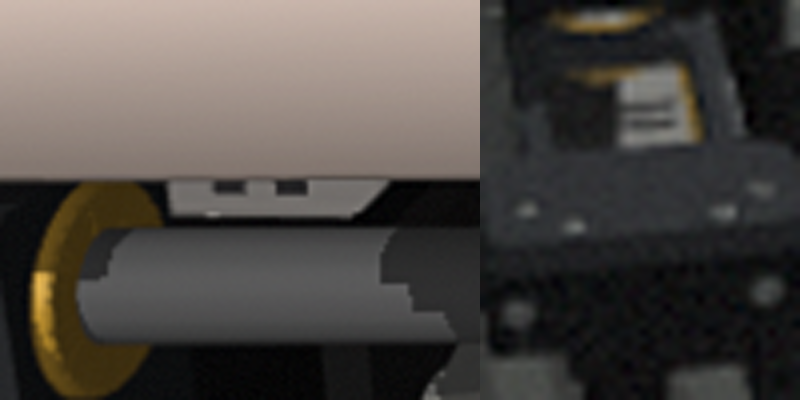

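```bash
python3 -m creep '[{"fingers":1,"x":0,"y":0,"z":-0.02,"twist":0},{"fingers":1,"x":0,"y":0,"z":-0.04,"twist":0},{"fingers":1,"x":0,"y":0,"z":-0.04,"twist":0}]'
python3 - <<'E'
from h import *
s,D=snap("9",("wrist",))
print(w2d(s['position']),s['joint_torque'].round(2))
d=D["wrist"];q=w2d(cloud(d));px=d["pixels"].astype(int)
r=np.zeros(px.shape[:2],bool);r[236:262,110:170]=1
m=r&(abs(q[...,2]-.044)<.004)&(px.min(-1)>60);P=q[m];print(m.sum(),P.min(0),P.max(0))
E
```

```text
time: 7.15
position: [0.6728, -0.0558, 0.0386]
tool_rot: [0.078, 1.567, -0.078]
ft_force: [3.7, -1.4, -0.6]
grip_width: 1.0
{'time': 7.15, 'position': [0.6728, -0.0558, 0.0386], 'tool_rot': [0.0778, 1.5665, -0.0781], 'joint_positions': [-0.3522, 0.5532, 0.5291, 1.5946, -0.3063, 1.0744, 0.1589], 'ft_force': [3.6826, -1.4323, -0.6392], 'grip_width': 1.0003}
[-0.0193939  -0.09648423  0.03059972] [-2.600e-01 -5.185e+01  8.480e+00 -2.468e+01  7.000e-02  1.370e+00
  2.000e-02]
442 [-0.01306081 -0.04097884  0.04301874] [-0.00633939 -0.01602322  0.04644512]
```

```bash
python3 -m creep '[{"fingers":1,"x":0,"y":0,"z":-0.03,"twist":0},{"fingers":1,"x":0,"y":0,"z":-0.05,"twist":0},{"fingers":1,"x":0,"y":0,"z":-0.05,"twist":0},{"fingers":1,"x":0,"y":0,"z":-0.05,"twist":0}]'
python3 - <<'E'
from h import *
s,D=snap("10",("wrist",))
print(w2d(s['position']))
d=D["wrist"];q=w2d(cloud(d));px=d["pixels"].astype(int)
r=np.zeros(px.shape[:2],bool);r[236:262,110:170]=1
m=r&(abs(q[...,2]-.044)<.004)&(px.min(-1)>60);P=q[m];print(m.sum(),P.min(0),P.max(0))
E
```

```text
time: 7.53
position: [0.6727, -0.0559, 0.0394]
tool_rot: [0.077, 1.563, -0.078]
ft_force: [7.7, -1.9, 1.0]
grip_width: 1.0
{'time': 7.5333, 'position': [0.6727, -0.0559, 0.0394], 'tool_rot': [0.0774, 1.5626, -0.0784], 'joint_positions': [-0.3539, 0.5492, 0.5299, 1.5986, -0.3052, 1.0703, 0.1584], 'ft_force': [7.6559, -1.8614, 0.96], 'grip_width': 1.0002}
[-0.01948217 -0.09630587  0.03144173]
475 [-0.01320057 -0.04110714  0.0433524 ] [-0.00623674 -0.01560566  0.0471615 ]
```

```bash
sed -i 's/^O=np.array(\[.5787,-.0271\])/O=np.array([.5747,-.0267])/' h.py
python3 -m creep '[{"fingers":1,"x":0,"y":0,"z":0.2,"twist":0},{"fingers":1,"x":0,"y":-0.03,"z":0.4,"twist":0},{"fingers":1,"x":0,"y":-0.03,"z":0.4,"twist":0},{"fingers":1,"x":-0.8,"y":-0.03,"z":0.4,"twist":0},{"fingers":1,"x":-1.6,"y":-0.03,"z":0.4,"twist":0},{"fingers":1,"x":-2.5,"y":-0.03,"z":0.4,"twist":0},{"fingers":0,"x":-3.5,"y":-0.03,"z":0.4,"twist":0},{"fingers":0,"x":-4.5,"y":-0.03,"z":0.4,"twist":0},{"fingers":0,"x":-5.3,"y":-0.03,"z":0.4,"twist":0},{"fingers":0,"x":-5.3,"y":-0.03,"z":0.4,"twist":0},{"fingers":0,"x":-5.3,"y":-0.03,"z":0.4,"twist":0},{"fingers":0,"x":-5.3,"y":-0.03,"z":0.4,"twist":0}]' 30
python3 - <<'E'
from h import *
s,D=snap("11",("wrist","scene"))
M=R.from_rotvec(s["tool_rot"]).as_matrix();print(w2d(s['position']),np.degrees(np.arctan2(M[1,2],M[0,2])), (d2w(-.009,.112,.240)-s["position"])@M/.04)
d=D["wrist"];q=w2d(cloud(d));px=d["pixels"].astype(int)
m=(abs(q[...,2]-.044)<.004)&(px.min(-1)>60)&(abs(q[...,0])<.016)&(abs(q[...,1]+.02)<.07);P=q[m];print(m.sum(),np.percentile(P,[0,1,50,99,100],axis=0).round(4) if len(P) else 0)
cv2.imwrite("pics/c11.png",np.hstack([cv2.resize(d["pixels"][:,:,::-1],(480,360)),cv2.resize(D["scene"]["pixels"][130:290,190:330,::-1],(315,360))]))
E
```

```text
time: 8.58
position: [0.6847, -0.058, 0.2488]
tool_rot: [0.078, 1.572, -0.078]
ft_force: [-0.6, 0.6, -0.7]
grip_width: 0.628
{'time': 8.5833, 'position': [0.6847, -0.058, 0.2488], 'tool_rot': [0.0782, 1.5718, -0.0778], 'joint_positions': [-0.3642, 0.4312, 0.5828, 1.3234, -0.2336, 1.4571, 0.1037], 'ft_force': [-0.5791, 0.6017, -0.7452], 'grip_width': 0.6278}
[-0.02047913 -0.1124962   0.24077012] -5.689111387730718 [ 0.03309818  0.27628415 -5.61287702]
1516 [[-0.0131 -0.049   0.0401]
 [-0.0128 -0.0482  0.0421]
 [ 0.0007 -0.0075  0.0444]
 [ 0.0136  0.0349  0.0462]
 [ 0.0136  0.0383  0.047 ]]
```

View pics/c11.png

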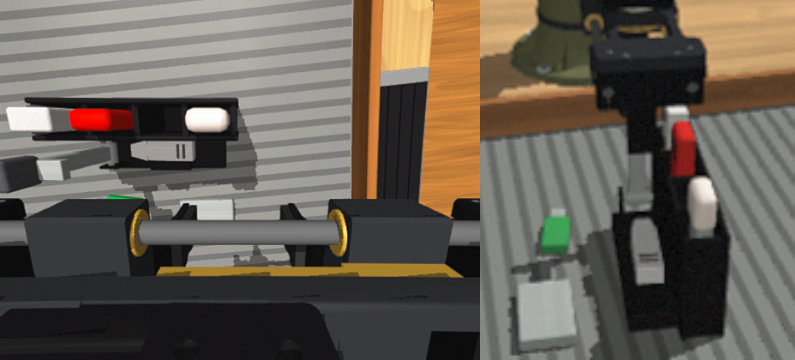

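```bash
python3 - <<'E'
from h import *
for t in ("1","11"):
    d=pickle.load(open(f"wrist{t}.pkl","rb"));q=w2d(cloud(d));px=d["pixels"].astype(int);dark=px.max(-1)<48
    b=np.arange(420)[:,None]<232
    m=b&dark&(abs(q[...,2]-.022)<.003)&(q[...,0]<.02)&(q[...,0]>-.03);P=q[m];print(t,"base -y end",np.percentile(P,[0.5,1,2],axis=0)[:,1].round(4), P[:,0].min().round(4))
    m=b&dark&(abs(q[...,2]-.125)<.003)&(q[...,0]<.07)&(q[...,0]>.015);P=q[m];print("stand y",np.percentile(P,[0,.5,1,99,99.5,100],axis=0)[:,1].round(4),"x",np.percentile(P,[.5,99.5],axis=0)[:,0].round(4),m.sum())
    m=b&(px.min(-1)>85)&(abs(q[...,2]-.044)<.003)&(abs(q[...,0])<.016)&(q[...,1]<0)&(q[...,1]>-.08);P=q[m];print("stick rear",np.percentile(P,[0,.5,2],axis=0)[:,1].round(4),P[:,0].min())
for t in ("0","11"):
    d=pickle.load(open(f"scene{t}.pkl","rb"));q=w2d(cloud(d));px=d["pixels"].astype(int)
    m=(px.min(-1)>70)&(abs(q[...,2]-.044)<.003)&(abs(q[...,0])<.016)&(q[...,1]<.05)&(q[...,1]>-.08);P=q[m];print("scene rear",np.percentile(P,[0,2,50,98,100],axis=0)[:,1].round(4))
d=pickle.load(open("wrist11.pkl","rb"))
cv2.imwrite("pics/w11c.png",cv2.resize(d["pixels"][150:205,110:275,::-1],None,fx=4.8,fy=4.8,interpolation=cv2.INTER_CUBIC))
E
```

```text
1 base -y end [-0.0934 -0.0932 -0.0926] -0.0278
stand y [-0.1121 -0.1112 -0.1104  0.1002  0.1018  0.1037] x [0.0212 0.0648] 3384
stick rear [-0.0716 -0.0713 -0.0705] -0.013835886944518209
11 base -y end [-0.0927 -0.0925 -0.0922] -0.027
stand y [-0.1123 -0.1113 -0.1097  0.101   0.1018  0.1043] x [0.0213 0.0644] 3157
stick rear [-0.049  -0.0488 -0.0481] -0.012953363488775755
scene rear [-0.0739 -0.0712 -0.0329  0.0117  0.0149]
scene rear [-0.0504 -0.0493 -0.0107  0.0337  0.0413]
```

View pics/w11c.png

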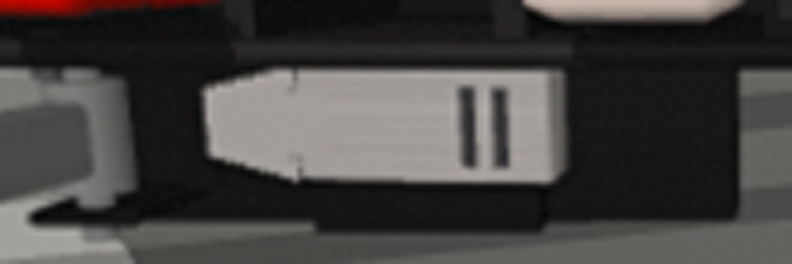

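```bash
sed -i 's/^O=np.array(\[.5747,-.0267\])/O=np.array([.5777,-.0270])/' h.py
python3 -m creep '[{"fingers":0,"x":0,"y":0.28,"z":-1,"twist":0},{"fingers":0,"x":0,"y":0.28,"z":-2,"twist":0},{"fingers":0,"x":0,"y":0.28,"z":-3,"twist":0},{"fingers":0,"x":0,"y":0.28,"z":-4,"twist":0},{"fingers":0,"x":0,"y":0.28,"z":-5,"twist":0},{"fingers":0,"x":0,"y":0.28,"z":-5.6,"twist":0},{"fingers":0,"x":0,"y":0.28,"z":-5.6,"twist":0},{"fingers":0,"x":0,"y":0.28,"z":-5.6,"twist":0},{"fingers":0,"x":0,"y":0.28,"z":-5.6,"twist":0}]'
python3 - <<'E'
from h import *
s,D=snap("12",("wrist","scene","side"))
M=R.from_rotvec(s["tool_rot"]).as_matrix();print(w2d(s['position']),np.degrees(np.arctan2(M[1,2],M[0,2])), (d2w(-.009,.112,.160)-s["position"])@M/.04)
d=D["wrist"]
cv2.imwrite("pics/c12.png",np.hstack([cv2.resize(d["pixels"][:,:,::-1],(420,315)),cv2.resize(D["side"]["pixels"][90:300,220:480,::-1],(380,315))]))
E
```

```text
time: 9.43
position: [0.464, -0.0247, 0.2495]
tool_rot: [0.078, 1.57, -0.078]
ft_force: [1.0, -0.8, -0.3]
grip_width: 0.008
{'time': 9.4333, 'position': [0.464, -0.0247, 0.2495], 'tool_rot': [0.0776, 1.5697, -0.0779], 'joint_positions': [-0.5836, -0.1242, 0.537, 1.8639, 0.0648, 1.3852, -0.161], 'ft_force': [0.9882, -0.7605, -0.2791], 'grip_width': 0.0083}
[-0.00881701  0.11342053  0.2415128 ] -5.672027201288216 [ 2.0378113  -0.00402041  0.03607954]
```

View pics/c12.png

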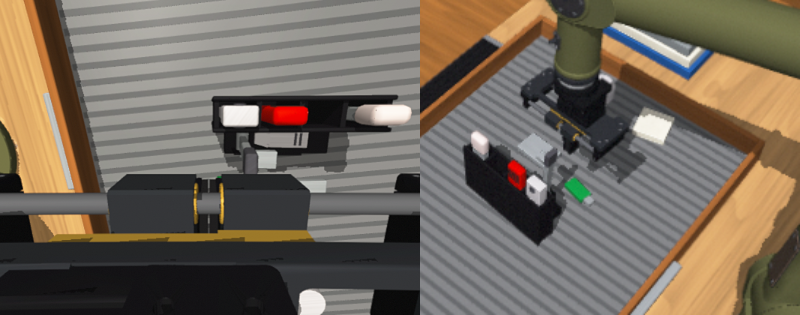

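View pics/scene12.png

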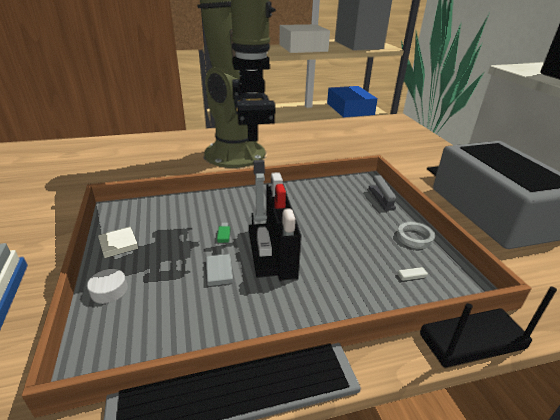

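```bash
python3 - <<'E'
from h import *
d=pickle.load(open("wrist12.pkl","rb"));q=w2d(cloud(d))
r=np.zeros(q.shape[:2],bool);r[170:232,290:400]=1
m=r&(abs(q[...,0])<.02)&(q[...,2]>.07);P=q[m]
for z in np.arange(.07,.23,.02):
    s=P[(P[:,2]>=z)&(P[:,2]<z+.02)]
    if len(s)>3: print(z.round(2),len(s),s.min(0).round(4),s.max(0).round(4))
E
```

```text
0.07 35 [-0.0016  0.0598  0.0727] [0.0092 0.0693 0.0892]
0.09 40 [-0.0063  0.0611  0.0903] [0.0092 0.071  0.109 ]
0.11 55 [-0.0069  0.0629  0.1102] [0.0093 0.0728 0.1297]
0.13 63 [-0.0065  0.0648  0.1306] [0.0093 0.0744 0.1499]
0.15 32 [-0.0017  0.0655  0.1503] [0.0093 0.0756 0.1617]
0.17 734 [-0.01    0.0433  0.1713] [0.0133 0.079  0.1899]
0.19 588 [-0.0093  0.0682  0.1904] [0.0133 0.0803 0.2094]
```

```bash
python3 -m creep '[{"fingers":0,"x":0.7,"y":0,"z":0.04,"twist":0},{"fingers":0,"x":1.4,"y":0,"z":0.04,"twist":0},{"fingers":0,"x":1.4,"y":0,"z":0.04,"twist":0},{"fingers":0,"x":1.4,"y":0,"z":0.04,"twist":0}]' 60
python3 - <<'E'
from h import *
from bench import telemetry
s=telemetry.get_state();M=R.from_rotvec(s["tool_rot"]).as_matrix();p=s["position"];print(w2d(p))
for th in np.arange(1.65,-.05,-.1):
    r=.128;y=.062-r*np.cos(th)+.006*np.sin(th)+.013;z=.058+r*np.sin(th)+.006*np.cos(th)
    print(round(th,2),round(y,3),round(z,3),((d2w(-.009,y,z)-p)@M/.04).round(2))
E
```

```text
time: 9.92
position: [0.4646, -0.0254, 0.1929]
tool_rot: [0.077, 1.573, -0.08]
ft_force: [1.1, 0.3, 1.2]
grip_width: 0.005
[-0.00935098  0.11268073  0.18494757]
1.65 0.091 0.185 [-0.01  0.01  0.54]
1.55 0.078 0.186 [-0.03  0.01  0.86]
1.45 0.066 0.186 [-0.03  0.01  1.18]
1.35 0.053 0.184 [0.01 0.01 1.5 ]
1.25 0.04 0.181 [0.08 0.01 1.81]
1.15 0.028 0.177 [0.18 0.01 2.11]
1.05 0.017 0.172 [0.31 0.02 2.41]
0.95 0.005 0.166 [0.47 0.02 2.68]
0.85 -0.005 0.158 [0.66 0.02 2.94]
0.75 -0.015 0.15 [0.87 0.02 3.18]
0.65 -0.023 0.14 [1.11 0.02 3.4 ]
0.55 -0.031 0.13 [1.36 0.02 3.6 ]
0.45 -0.038 0.119 [1.63 0.02 3.76]
0.35 -0.043 0.108 [1.92 0.02 3.9 ]
0.25 -0.048 0.095 [2.22 0.02 4.01]
0.15 -0.051 0.083 [2.53 0.02 4.09]
0.05 -0.053 0.07 [2.85 0.02 4.14]
```

```bash
python3 -m creep '[{"fingers":0,"x":0,"y":0.01,"z":0.54,"twist":0},{"fingers":0,"x":-0.02,"y":0.01,"z":0.86,"twist":0},{"fingers":0,"x":-0.02,"y":0.01,"z":1.18,"twist":0},{"fingers":0,"x":0.02,"y":0.01,"z":1.5,"twist":0},{"fingers":0,"x":0.08,"y":0.01,"z":1.81,"twist":0},{"fingers":0,"x":0.18,"y":0.01,"z":2.11,"twist":0},{"fingers":0,"x":0.31,"y":0.02,"z":2.41,"twist":0},{"fingers":0,"x":0.47,"y":0.02,"z":2.68,"twist":0},{"fingers":0,"x":0.66,"y":0.02,"z":2.94,"twist":0},{"fingers":0,"x":0.87,"y":0.02,"z":3.18,"twist":0},{"fingers":0,"x":0.87,"y":0.02,"z":3.18,"twist":0},{"fingers":0,"x":0.87,"y":0.02,"z":3.18,"twist":0}]'
python3 - <<'E'
from h import *
s,D=snap("13",("wrist","scene"))
M=R.from_rotvec(s["tool_rot"]).as_matrix();p=s["position"];print(w2d(p))
for th in [.75,.65,.55,.45,.35,.25,.15,.05,0,-.03]:
    r=.128;y=.062-r*np.cos(th)+.006*np.sin(th)+.013;z=.058+r*np.sin(th)+.006*np.cos(th)
    print(round(th,2),round(y,3),round(z,3),((d2w(-.009,y,z)-p)@M/.04).round(2))
cv2.imwrite("pics/c13.png",np.hstack([cv2.resize(D["wrist"]["pixels"][:,:,::-1],(440,330)),cv2.resize(D["scene"]["pixels"][130:290,190:330,::-1],(340,330))]))
E
```

```text
time: 10.92
position: [0.5928, -0.0368, 0.1601]
tool_rot: [0.077, 1.569, -0.078]
ft_force: [0.8, -0.4, -0.5]
grip_width: 0.002
{'time': 10.9167, 'position': [0.5928, -0.0368, 0.1601], 'tool_rot': [0.0772, 1.5689, -0.0783], 'joint_positions': [-0.4946, 0.2668, 0.6035, 1.6986, -0.159, 1.2252, 0.0474], 'ft_force': [0.7573, -0.4185, -0.4974], 'grip_width': 0.0024}
[-0.00824614 -0.01594386  0.15207086]
0.75 -0.015 0.15 [ 0.06 -0.02 -0.03]
0.65 -0.023 0.14 [ 0.3  -0.02  0.18]
0.55 -0.031 0.13 [ 0.55 -0.02  0.38]
0.45 -0.038 0.119 [ 0.83 -0.02  0.54]
0.35 -0.043 0.108 [ 1.11 -0.02  0.68]
0.25 -0.048 0.095 [ 1.42 -0.02  0.79]
0.15 -0.051 0.083 [ 1.73 -0.02  0.87]
0.05 -0.053 0.07 [ 2.04 -0.02  0.91]
0 -0.053 0.064 [ 2.2  -0.02  0.93]
-0.03 -0.053 0.06 [ 2.3  -0.02  0.93]
```

View pics/c13.png

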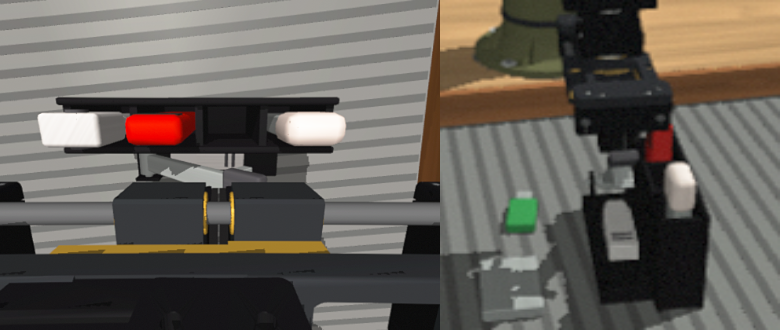

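```bash
python3 -m creep '[{"fingers":0,"x":0.3,"y":-0.03,"z":0.18,"twist":0},{"fingers":0,"x":0.55,"y":-0.03,"z":0.38,"twist":0},{"fingers":0,"x":0.83,"y":-0.03,"z":0.54,"twist":0},{"fingers":0,"x":1.11,"y":-0.03,"z":0.68,"twist":0},{"fingers":0,"x":1.42,"y":-0.03,"z":0.79,"twist":0},{"fingers":0,"x":1.73,"y":-0.03,"z":0.87,"twist":0},{"fingers":0,"x":1.9,"y":-0.03,"z":0.91,"twist":0},{"fingers":0,"x":2.04,"y":-0.03,"z":0.91,"twist":0},{"fingers":0,"x":2.04,"y":-0.03,"z":0.91,"twist":0},{"fingers":0,"x":2.04,"y":-0.03,"z":0.91,"twist":0}]'
python3 - <<'E'
from h import *
s,D=snap("14",("wrist","scene"))
M=R.from_rotvec(s["tool_rot"]).as_matrix();p=s["position"];print(w2d(p))
cv2.imwrite("pics/c14.png",np.hstack([cv2.resize(D["wrist"]["pixels"][:,:,::-1],(440,330)),cv2.resize(D["scene"]["pixels"][130:290,190:330,::-1],(340,330))]))
E
```

```text
time: 11.85
position: [0.6275, -0.0417, 0.0772]
tool_rot: [0.078, 1.571, -0.078]
ft_force: [-0.1, -0.2, -0.0]
grip_width: 0.004
{'time': 11.85, 'position': [0.6275, -0.0417, 0.0772], 'tool_rot': [0.078, 1.5706, -0.0782], 'joint_positions': [-0.4338, 0.4261, 0.5747, 1.6893, -0.2543, 1.1028, 0.1166], 'ft_force': [-0.0651, -0.1559, -0.0356], 'grip_width': 0.0036}
[-0.00978319 -0.05095286  0.06920442]
```

View pics/c14.png

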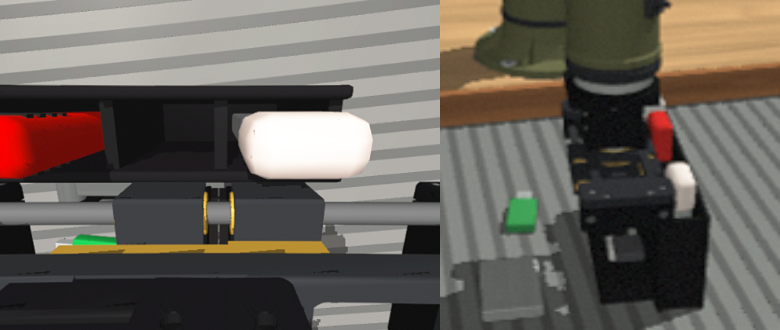

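Lever is down nearly level (tab at about (625,245) in the right panel). Pressing the last few millimetres.

```bash
python3 -m creep '[{"fingers":0,"x":0.05,"y":0,"z":0,"twist":0},{"fingers":0,"x":0.1,"y":0,"z":0,"twist":0},{"fingers":0,"x":0.15,"y":0,"z":0,"twist":0},{"fingers":0,"x":0.15,"y":0,"z":0,"twist":0},{"fingers":0,"x":0.15,"y":0,"z":0,"twist":0}]'
python3 -c "
from h import *
from bench import telemetry
print(w2d(telemetry.get_state()['position']))"
```

```text
time: 12.37
position: [0.6285, -0.0416, 0.0724]
tool_rot: [0.078, 1.568, -0.078]
ft_force: [-0.5, 0.4, 4.4]
grip_width: 0.005
[-0.00956926 -0.05197658  0.06437048]
```

```bash
python3 -m creep '[{"fingers":0,"x":0.05,"y":0,"z":0,"twist":0},{"fingers":0,"x":0.08,"y":0,"z":0,"twist":0},{"fingers":0,"x":0.08,"y":0,"z":0,"twist":0},{"fingers":0,"x":0.08,"y":0,"z":0,"twist":0}]'
python3 -c "
from h import *
from bench import telemetry
print(w2d(telemetry.get_state()['position']))"
python3 -m creep '[{"fingers":0,"x":-0.8,"y":0,"z":0,"twist":0},{"fingers":0,"x":-1.8,"y":0,"z":0,"twist":0},{"fingers":0,"x":-2.8,"y":0,"z":0.5,"twist":0},{"fingers":0,"x":-3.8,"y":-0.5,"z":1.2,"twist":0},{"fingers":0,"x":-4.5,"y":-0.5,"z":2,"twist":0},{"fingers":0,"x":-4.5,"y":-0.5,"z":2,"twist":0},{"fingers":0,"x":-4.5,"y":-0.5,"z":2,"twist":0},{"fingers":0,"x":-4.5,"y":-0.5,"z":2,"twist":0}]'
python3 - <<'E'
from h import *
s,D=snap("15",("wrist","scene"))
for n in ("wrist","scene"):
    d=D[n];q=w2d(cloud(d));px=d["pixels"].astype(int)
    m=(abs(q[...,0])<.012)&(q[...,2]>.05)&(q[...,2]<.09)&(q[...,1]<.06)&(q[...,1]>-.10);P=q[m]
    for y in np.arange(-.1,.06,.02):
        k=P[(P[:,1]>=y)&(P[:,1]<y+.02)]
        if len(k)>3: print(n,y.round(3),len(k),np.median(k,0).round(4))
    if m.sum(): print(P[:,1].min())
cv2.imwrite("pics/c15.png",np.hstack([cv2.resize(D["wrist"]["pixels"][:,:,::-1],(440,330)),cv2.resize(D["scene"]["pixels"][180:290,200:330,::-1],(360,330))]))
E
```

```text
time: 12.7
position: [0.6286, -0.0416, 0.0717]
tool_rot: [0.079, 1.568, -0.077]
ft_force: [-6.6, 0.3, 18.4]
grip_width: 0.005
[-0.00959907 -0.05212822  0.06371965]
time: 13.37
position: [0.7055, -0.0697, 0.2476]
tool_rot: [0.078, 1.57, -0.079]
ft_force: [-0.2, 0.5, -0.0]
grip_width: 0.006
{'time': 13.3667, 'position': [0.7055, -0.0697, 0.2476], 'tool_rot': [0.078, 1.5704, -0.0786], 'joint_positions': [-0.344, 0.4867, 0.6075, 1.2612, -0.271, 1.475, 0.1341], 'ft_force': [-0.242, 0.5146, -0.0465], 'grip_width': 0.006}
wrist -0.1 176 [ 0.0001 -0.0848  0.064 ]
wrist -0.08 375 [ 0.0002 -0.0701  0.0643]
wrist -0.06 305 [ 0.0003 -0.0507  0.0635]
wrist -0.04 298 [ 0.0002 -0.03    0.0632]
wrist -0.02 306 [ 0.0001 -0.0099  0.0633]
wrist 0.0 306 [0.0001 0.01   0.0632]
wrist 0.02 302 [0.0001 0.0303 0.0633]
wrist 0.04 403 [0.0001 0.0528 0.0637]
-0.08855140156009611
scene -0.1 62 [-0.0008 -0.087   0.0619]
scene -0.08 68 [-0.0005 -0.0698  0.0643]
scene -0.06 45 [ 0.0001 -0.05    0.0634]
scene -0.04 42 [-0.0008 -0.0306  0.063 ]
scene -0.02 43 [-0.0015 -0.0107  0.0632]
scene 0.0 40 [-0.0003  0.0097  0.063 ]
scene 0.02 38 [-0.0016  0.0294  0.0635]
scene 0.04 58 [0.0004 0.0537 0.0634]
-0.08947679949280667
```

View pics/c15.png

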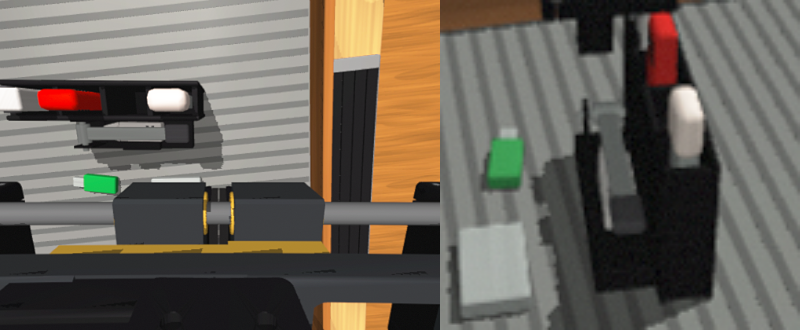

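```bash
python3 - <<'E'
from h import *
for n in ("wrist","scene"):
    d=pickle.load(open(n+"15.pkl","rb"));q=w2d(cloud(d));px=d["pixels"].astype(int)
    m=(abs(q[...,0])<.0155)&(abs(q[...,2]-.044)<.003)&(q[...,1]>-.09)&(q[...,1]<.015)&(px.max(-1)>30);P=q[m]
    if len(P): print(n,m.sum(),np.percentile(P,[1,5,50,95],axis=0).round(4).tolist())
    a=pickle.load(open("scene0.pkl","rb"))
d=pickle.load(open("scene15.pkl","rb"))
diff=np.abs(d["pixels"].astype(int)-a["pixels"].astype(int)).max(-1)
for nm,(u,v,w,h) in dict(reader=(205,250,32,35),dongle=(214,220,22,25),pad=(95,228,45,28),tin=(85,268,42,34),tape=(390,220,48,28),eraser=(396,266,34,15),stapler=(366,176,34,34)).items(): print(nm,(diff[v:v+h,u:u+w]>60).mean().round(3))
from bench import workorder
workorder.close_job()
E
```

```text
wrist 380 [[-0.0139, -0.0457, 0.0416], [-0.0126, -0.0434, 0.0421], [0.0109, -0.0167, 0.0442], [0.0143, 0.0115, 0.0455]]
scene 47 [[-0.0136, -0.0445, 0.0415], [-0.0134, -0.0382, 0.042], [-0.0105, -0.0105, 0.0442], [0.0134, 0.0113, 0.0452]]
reader 0.022
dongle 0.02
pad 0.363
tin 0.24
tape 0.0
eraser 0.0
stapler 0.0
the job is handed in; nothing more can be done
```

I pushed the stick drive home with the back of one open finger, keeping the upright gripper to the side of the channel away from the stand. I then swung the lever shut with the closed fingers, lifted clear and handed the job in at about 13.4 s.

- **Stick:** Pushing stopped hard, with about 8 N against the finger. The last pictures put its rear end at block y of about -45.7 mm (wrist camera) and -44.5 mm (scene camera). Home is -45 mm, and the stick lies flat in the channel.
- **Lever:** Its top sits level at 63 to 64 mm along its whole length, and pressing it with 18 N moved it no further. The hook itself was hidden, so I infer it is behind the stick from the level lever and the stick's position.
- **Robot:** It ended clear of everything, with the force reading about zero.
- **Disagreement on the way:** While the finger was still touching the stick, the wrist view put its rear about 4 mm too far forward. I measured it again from above against the end of the block, and that agreed with home.
- **Bystanders:** A before/after picture comparison showed almost no change at the card reader, dongle, tape, eraser and stapler. The pad and tin areas did change. The arm's shadow fell there in earlier pictures and nothing came near them, so I put it down to shadow, but I did not measure their positions.

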